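# Clamp the mixing tin with the winged knob

## Robot

A 6-joint arm with a two-finger parallel gripper is mounted at the origin on a cart in front of the work surface, level with it; the furniture and walls round the work are solid. World frame = base frame: x ahead of the robot, y to its left, z up, the work surface at z = 0. Lengths are in mm, angles in degrees, forces in N, time in s.
With the tool pointing down it reaches from about 300 to 850 mm from the base axis. Payload 4.2 kg.
Tool frame: the origin (TCP) lies on the centre line of the jaws, within the pads' length; the fingertips stand 14 mm ahead of it and the grasp point (between the pads) lies 5 mm behind it; z points along the fingers, y is the line along which they close (so a half turn about z gives the same grasp; the last joint's range is limited). The gripper opens to 91 mm and grips with 3 to 60 N. Pads are 32 mm wide; open, the fingers measure 118 mm over their backs; the gripper's body (76 mm by 178 mm) begins 60 mm behind the grasp point.
Start: joints at [-70.818, 18.312, 89.639, -0, 72.044, -1.146], TCP at [199.76, -539.201, 227.976] pointing down, gripper open.
Joint ranges: [-177.97, 177.97], [-48.28, 115.42], [12.27, 149.76], [-77.06, 257.06], [2.81, 150.46], [-146.56, 146.56]. Speed limits (degrees/s): [147.25, 147.25, 180, 180, 180, 180].

## Interface

Orientations are given as [roll, pitch, yaw] about the fixed x, y, z axes, in that order (R = Rz(yaw) Ry(pitch) Rx(roll)).
In Python, from workcell import env gives the robot as it stands.
- The arm moves only by the tool arm_command, never from a script. Its argument "motion" is a list of rows, each an object with "offset": the shift along the tool's x, y, z in m, a list of three; "spin": the turn about the tool's z in rad. In form: [{"offset": [tx, ty, tz], "spin": spin}, ...]. A call has 1 to 5 rows; each row shifts and turns the commanded pose from where the row before left it, along the tool's axes as they then stand; what a row does not reach is not made up. A row lasts 1/8 s, in which the tool goes at most 62.5 mm and 10.7 degrees, less where a joint would pass 70% of its speed; a pose out of reach is approached as far as the arm can. A call with a gripper value outside its range is refused whole. "jaw" is the finger opening in m, from 0 to 0.0912, set as the call begins (left out, the last holds). The fingers move at their own pace and stop on an object; "newtons" is the grip in N (left out, the last holds). Time passes only in rows, so rows that do not move let the fingers close. It gives the time, the measured TCP pose, the force, the opening and the grip force at its end, in the units of the state.
- env.state(): the state, without advancing time (a new reading comes with each control period).
- env.grab_frame(name): name is "scene" or "top"; returns (picture, depth): 420x560x3 uint8, blue, green, red; 420x560 float32, mm along the optical axis (not along the pixel's ray), 0 where there is no reading.
- env.camera_model(name): a dict with "fx", "fy", "cx", "cy" (pixels), "k1" (the pictures are not rectified: a ray, as slopes to the right and down, at radius r is drawn at 1 + k1 r^2 times it, then the intrinsics apply), "eye" and "rotation" of the camera in the world. Camera axes: x right, y down, z forward; pixel columns grow to the right and rows downward; lengths in mm; the calibration is good to about 2 mm. A picture is of the moment at which its call begins. camera_model takes no time and is no camera call.
- env.job_done(): hands the job in; it is judged then, once.
Trained networks look in the newest picture that a camera, given by its name, has taken for a name from the list of things; names that differ only in an ending like _2 or _b are one class to them, and where a whole thing is asked for, a point or a joint stands for the part that bears it (a point fixed in the world has none). Each returns a list of dicts, best first, with "score" (0 to 1); they miss things now and then, are a little off and sometimes report something else, mostly with a low value. They report only what shows in the picture. A call takes as long as a camera call. They do not tell look-alikes from the thing itself.
- env.boxes_of(camera, target): "bbox" ([left, top, right, bottom] in pixels, round what is visible of it).
- env.pinpoint(camera, target): "location" ([column, row] in pixels: a listed point, or the origin of a listed thing).
The state is a dict: "time_s": time; "qpos": joint angles; "qvel": joint speeds; "effort": joint torques, N m; "ee_pos": TCP position; "ee_rot": TCP orientation; "force": force on the tool from outside, world axes, zero at the start; "torque": the same for the moment, N m; "gripper_width": finger opening in mm; "gripper_force": force on a finger pad.
Only numpy, scipy, OpenCV 4.12 (cv2) and the standard library are available. Lean on these libraries where they do the work, as an engineer would, in place of code of your own. Each camera call takes 0.05 s, during which the arm holds its last target. There are 200 camera calls.

## Task

Stand the white mixing tin upright on the base plate of the blue tin holder, between the rubber jaw and the V-shaped stop, and let go of it. Then turn the red winged knob clockwise until the jaw presses the tin home into the stop, snug at about 15 newtons: not loose and never crushed. Do not push against the metal drip guard right beside the knob, and leave the other things where they are.

Things in the scene. Friction and masses are not known exactly. Their poses are not given: they have to be found in the camera images.
- tin_mid (a point): White open mixing tin, 54 mm across, 94 mm high, 0.1 to 0.25 kg, loose. Point on its axis, half-way up (47 mm above its underside); z up. Grip it round its upper part: in the holder, stop and jaw reach up to 42 mm above the base plate.
- mix_tin: The same white mixing tin; origin at the centre of its underside.
- seat (a point): Point on the holder's base plate (plate top 8 mm above the trolley) where the tin's axis stands when the tin is home in the stop; the tin's mid point is then 47 mm above it. Holder's frame: z up, +y points into the V (away from the jaw), x across, parallel to the drip guard.
- stop: Fixed grey V-shaped stop, same origin and axes as seat. Its two faces stand 27 mm from the origin, at 45 degrees either side of +y, 34 mm high with sloping lead-in edges up to 42 mm. It spans 37 mm to either side along x and reaches to y = 61 mm. It is bolted down in differing places along the holder (2 mm in all).
- jaw: Jaw with a black rubber pad 46 mm wide, 10 mm thick, up to 40 mm above the plate. +y points to the tin; origin 20 mm above the plate. The pad's face stands 0 to 5 mm ahead of the origin (screwed out by hand, unknown); at the start the tin has 3.5 to 11.5 mm to spare. Moves 10 mm per rad of knob; pad spring 12 N/mm, so once the tin jams the force grows 120 N per rad. The tin dents at 30 N.
- knob_grip (a point): Red winged knob on an upright axis, about 110 mm from the seat toward the holder's -y. Point on the axis, half-way up the wings, 75 mm above the trolley; z up, x along the wings. Wings: flat bar 53 mm long, 7 mm thick, 22 mm high (64 to 86 mm above the trolley), pinched across the 7 mm, over the middle; below it a 20 mm hub on a housing 48 mm high, 64 x 62 mm.
- knob: The same knob; origin on its axis 21 mm below knob_grip, same axes. Clockwise from above closes the jaw; snug is 0.4 to 1.3 rad from the start. Running free takes a torque of about 0.28 N m (friction, which also holds it where it is left); every newton at the jaw adds 0.010 N m, so a snug 15 N adds 0.15 N m.
- drip_guard: Upright fixed aluminium sheet between knob and tin, 90 mm wide along the holder's x, 4 mm thick, with a black rubber top edge 97 mm above the trolley. Origin on the holder's centre line, 8 mm above the trolley; the sheet is at y = -37 to -33 mm. Its face is 36 mm from the knob's axis: wing tips pass 9 mm from it, fingers opened wide do not fit between.
- holder: The tin holder: blue base plate 110 mm (x) by 262 mm (y), 8 mm thick, fixed to the trolley, carrying all the parts. Origin on the trolley surface; z up, +y from the knob toward the stop. Knob axis at y = -73 mm, seat near y = +37 mm.
- bottle_mid (a point): Bystander: additive bottle with a red cap, 49 mm across, 111 mm high; point at its centre, half-way up.
- tape_mid (a point): Bystander: roll of pale masking tape lying flat, 104 mm across, 24 mm high; point at its centre.
- block_mid (a point): Bystander: dark sanding block 64 x 118 x 31 mm; point at its centre.
Not all that is in view belongs to the job. What is shaped like the mix_tin but orange is not meant.

How it is judged (in metres and radians):
On the way, in this order (a step that is already met when the one before it is completed fails the run):
1. the tin stands upright on the base plate between jaw and stop, let go of, not yet clamped (horizontal distance between tin_mid and seat below 0.013 m and z of tin_mid in the frame of seat below 0.052 m and angle between tin_mid's own z axis and vertical below 0.12 rad and contact force between the fingers and mix_tin below 0.1 N and contact force between jaw and mix_tin below 4 N), for 0.2 s.
2. the jaw presses the tin home into the stop (horizontal distance between tin_mid and seat below 0.004 m and z of tin_mid in the frame of seat below 0.052 m and angle between tin_mid's own z axis and vertical below 0.06 rad and contact force between jaw and mix_tin between 7 and 24 N), for 0.2 s.
At the end, for the whole second after the job is handed in: The tin stands upright (within 0.06 rad) on the base plate, its axis within 4 mm of its place in the stop, at rest, and the jaw presses it with 7 to 24 N (all of step 2 and linear speed of mix_tin below 0.02 m/s); the robot touches nothing.
It fails at once if the jaw crushes the tin (over 30 N) (contact force between jaw and mix_tin above 30 N).
It fails at once if the hand pushes on the drip guard (over 6 N) (contact force between any of the fingers, the arm and drip_guard above 6 N).
It fails at once if the tin is tipped over (angle between tin_mid's own z axis and vertical above 0.6 rad).
It fails at once if a bystander (bottle, tape, sanding block) is moved by more than 2 cm (distance of any of bottle_mid, tape_mid, block_mid from where it was at the start of the episode above 0.02 m).
It also fails if it takes over 72 s, if anything falls off the work surface, if the arm or the gripper's body presses on something with over 40 N, if the wrist force passes 120 N, or if a joint passes its speed limit or range.

## Working session

There is one attempt and no reset: what is moved stays moved. The work goes in short steps, Python scripts to look and compute and a tool call to move; the robot and the scene stay as the last step left them, time stands still between calls to the robot, and variables do not carry over. Pictures are saved under pics/ and viewed, at most 10 in all, crops included, and the job is handed in when it is done.

Besides the shell and the picture viewer there is one more tool, called after "Call:" in YAML: its name, and indented under it one key for each argument. arm_command: Moves the arm, as the interface text tells. Its arguments: {"type":"object","properties":{"motion":{"type":"array"},"jaw":{"type":"number"},"newtons":{"type":"number"}},"required":["motion"]}

```bash
ls; mkdir -p pics; cat > h.py <<'E'
import numpy as np, cv2, json
from workcell import env
def ray(cam,px):
    m=env.camera_model(cam); 
    x=(px[0]-m['cx'])/m['fx']; y=(px[1]-m['cy'])/m['fy']
    d=np.array([x,y])
    u=d.copy()
    for _ in range(20): u=d/(1+m['k1']*(u@u))
    R=np.array(m['rotation']); return np.array(m['eye']),R@np.array([u[0],u[1],1.])
def on_z(cam,px,z):
    e,r=ray(cam,px); return e+r*(z-e[2])/r[2]
def cloud(cam,depth):
    m=env.camera_model(cam); h,w=depth.shape
    v,u=np.mgrid[:h,:w]; d=np.stack([(u-m['cx'])/m['fx'],(v-m['cy'])/m['fy']],-1); s=d.copy()
    for _ in range(20): s=d/(1+m['k1']*(s**2).sum(-1,keepdims=True))
    P=np.concatenate([s,np.ones((h,w,1))],-1)*depth[...,None]
    return P@np.array(m['rotation']).T+np.array(m['eye'])
E
python3 - <<'E'
from h import *
for c in ['scene','top']:
    im,d=env.grab_frame(c); cv2.imwrite(f'pics/{c}0.png',im); np.save(f'pics/{c}0.npy',d)
    m=env.camera_model(c); print(c,{k:np.round(v,3).tolist() for k,v in m.items()})
    for t,z in [('tin_mid',47),('mix_tin',0),('seat',8),('knob_grip',75),('knob',54),('holder',0),('stop',8),('jaw',28),('drip_guard',8),('bottle_mid',55),('tape_mid',12),('block_mid',15)]:
        for r in env.pinpoint(c,t)[:3]: print(t,np.round(r['location'],1),round(r['score'],2),on_z(c,r['location'],z).round(1))
print(env.state())
E
```

```text
pics
scene {'fx': 449.9, 'fy': 449.9, 'cx': 280.888, 'cy': 216.919, 'k1': -0.109, 'eye': [-94.358, 662.331, 653.413], 'rotation': [-120.325, -0.772, -134.504]}Traceback (most recent call last):
  File "<stdin>", line 6, in <module>
  File "h.py", line 11, in on_z
    e,r=ray(cam,px); return e+r*(z-e[2])/r[2]
                                         ~^^^
IndexError: invalid index to scalar variable.
```

```bash
sed -i 's/^import numpy.*/&\nfrom scipy.spatial.transform import Rotation as Ro/; s/np.array(m\[.rotation.\])/Ro.from_euler("xyz",m["rotation"],degrees=True).as_matrix()/' h.py
python3 - <<'E'
from h import *
for c in ['scene','top']:
    im,d=env.grab_frame(c); cv2.imwrite(f'pics/{c}0.png',im); np.save(f'pics/{c}0.npy',d)
    m=env.camera_model(c); print(c,{k:np.round(v,3).tolist() for k,v in m.items()})
    for t,z in [('tin_mid',47),('mix_tin',0),('seat',8),('knob_grip',75),('knob',54),('holder',0),('stop',8),('jaw',28),('drip_guard',8),('bottle_mid',55),('tape_mid',12),('block_mid',15)]:
        for r in env.pinpoint(c,t)[:3]: print(t,np.round(r['location'],1),round(r['score'],2),on_z(c,r['location'],z).round(1))
print(env.state())
E
```

```text
scene {'fx': 449.9, 'fy': 449.9, 'cx': 280.888, 'cy': 216.919, 'k1': -0.109, 'eye': [-94.358, 662.331, 653.413], 'rotation': [-120.325, -0.772, -134.504]}
tin_mid [239.2 294.4] 0.71 [472.3 214.7  47. ]
tin_mid [188.3 289.7] 0.69 [556.8 282.9  47. ]
mix_tin [186.3 306.4] 0.95 [563.5 288.9   0. ]
mix_tin [236.5 309.8] 0.77 [481.4 216.8   0. ]
mix_tin [328.7 216.7] 0.4 [ 602.5 -228.7    0. ]
seat [299.7 244.8] 0.8 [552.1 -53.1   8. ]
seat [308.9 240.4] 0.55 [549.7 -85.5   8. ]
seat [152.6 257.7] 0.34 [761.  252.9   8. ]
knob_grip [327.4 207.6] 0.55 [ 556.  -160.6   75. ]
knob_grip [327.3 179.1] 0.29 [ 670.2 -294.6   75. ]
knob [324.  216.6] 0.54 [ 553.8 -146.3   54. ]
holder [234.7 293.6] 0.72 [525.2 185.6   0. ]
holder [308.1 239.6] 0.55 [561.7 -96.1   0. ]
stop [301.5 246.9] 0.66 [542.3 -49.4   8. ]
stop [239.7 312.7] 0.36 [462.9 223.1   8. ]
stop [237.1 294.5] 0.32 [511.6 189.5   8. ]
jaw [308.  235.2] 0.81 [547.8 -78.7  28. ]
drip_guard [307.9 239.5] 0.73 [554.4 -86.8   8. ]
bottle_mid [327.2 182.3] 0.93 [ 682.1 -310.2   55. ]
tape_mid [379.7 210.4] 0.65 [ 510.5 -350.2   12. ]
block
[... 978 characters left out ...]
0.62 [759.  257.6  15. ]
{'time_s': 1.4, 'qpos': array([-7.08177163e+01,  1.83111093e+01,  8.96383097e+01, -1.89098421e-03,
        7.20458903e+01, -1.14649149e+00]), 'qvel': array([ 0.09150196,  0.02161996, -0.00336145, -0.03705712, -0.0487572 ,
       -0.03305814]), 'effort': array([-1.42477522e-03, -4.12347686e+01, -2.32228321e+01,  7.26649188e-02,
        3.78140167e-02, -4.28659774e-09]), 'ee_pos': array([ 199.74757419, -539.19955922,  227.98854505]), 'ee_rot': array([1.79995346e+02, 1.89244187e-03, 2.03293579e+01]), 'force': array([ 1.09071374, -0.31971963,  0.57052435]), 'torque': array([ 0.01307663, -0.01937189, -0.00752988]), 'gripper_force': 0.0, 'gripper_width': 91.10930390430256}
```

View pics/scene0.png

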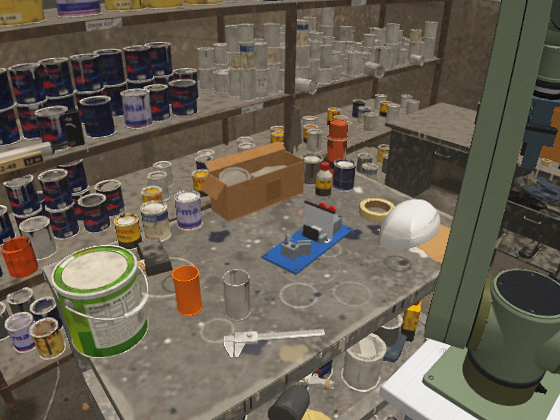

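View pics/top0.png

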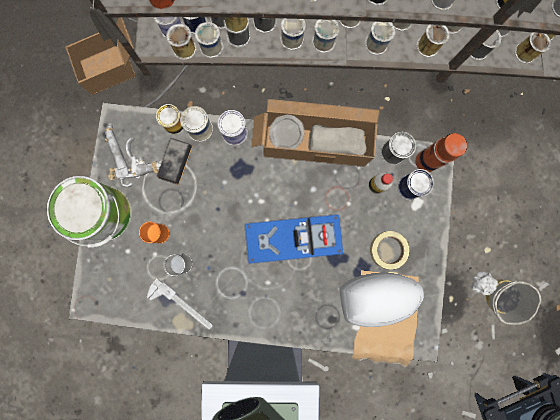

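The tin to use is the whitish one at scene (237,295) / top (178,265). The orange one at top (153,232) is the decoy. The holder is the blue plate at top (294,239), with the knob at (323,235) and the V stop on the left at (268,238).

```bash
cat > geo.py <<'E'
from h import *
def holder_tin():
    im,d=env.grab_frame('top'); P=cloud('top',d); hsv=cv2.cvtColor(im,cv2.COLOR_BGR2HSV)
    v,u=np.mgrid[:420,:560]; near=(u>235)&(u<355)&(v>205)&(v<275)
    # blue plate
    b=near&(hsv[...,0]>98)&(hsv[...,0]<122)&(hsv[...,1]>150)
    ys,xs=np.nonzero(b); Q=np.array([on_z('top',(x,y),8)[:2] for x,y in zip(xs,ys)],np.float32)
    print('plate',cv2.minAreaRect(Q),'z med',np.median(P[b][:,2]))
    r=near&((hsv[...,0]<8)|(hsv[...,0]>172))&(hsv[...,1]>150)&(hsv[...,2]>90)
    ys,xs=np.nonzero(r); Q=np.array([on_z('top',(x,y),86)[:2] for x,y in zip(xs,ys)],np.float32)
    print('red',len(Q),cv2.minAreaRect(Q),'mean',Q.mean(0),'z',np.percentile(P[r][:,2],[10,50,90]))
    return im,d,P
def tin_fit(P,c,zl=(80,105)):
    m=(abs(P[...,0]-c[0])<45)&(abs(P[...,1]-c[1])<45)&(P[...,2]>zl[0])&(P[...,2]<zl[1])
    Q=P[m][:,:2].astype(np.float32); 
    return len(Q),cv2.minEnclosingCircle(Q) if len(Q) else None,np.median(P[m][:,2])
E
python3 - <<'E'
from geo import *
im,d,P=holder_tin()
print(tin_fit(P,(471,214)))
i2,d2=env.grab_frame('scene'); P2=cloud('scene',d2)
print('scene',tin_fit(P2,(471,214)))
m=(abs(P2[...,0]-471)<45)&(abs(P2[...,1]-214)<45)&(P2[...,2]>15)&(P2[...,2]<80); Q=P2[m]
if len(Q):
    # circle fit on near side wall radius 27
    from scipy.optimize import least_squares
    f=least_squares(lambda c:np.hypot(Q[:,0]-c[0],Q[:,1]-c[1])-27,[472,214],loss='soft_l1'); print(len(Q),f.x,np.median(abs(f.fun)))
a=cv2.resize(im[205:275,235:355],None,fx=6,fy=6,interpolation=cv2.INTER_CUBIC); cv2.imwrite('pics/c_top.png',a)
E
```

```text
plate ((544.9417114257812, -87.4666748046875), (107.79306030273438, 257.7515869140625), 6.391756534576416) z med 6.169735733383277
red 45 ((553.1004028320312, -160.5869598388672), (46.258689880371094, 6.343766212463379), 7.367210388183594) mean [ 551.68585 -160.68597] z [75.62185684 81.50185455 84.59183816]
(82, ((473.43658447265625, 217.9445037841797), 27.435426712036133), np.float64(90.45358997663106))
scene (309, ((474.7379150390625, 220.1187744140625), 28.5417423248291), np.float64(88.51942682240008))
778 [474.74113708 218.53284802] 0.9936381592048527
```

View pics/c_top.png

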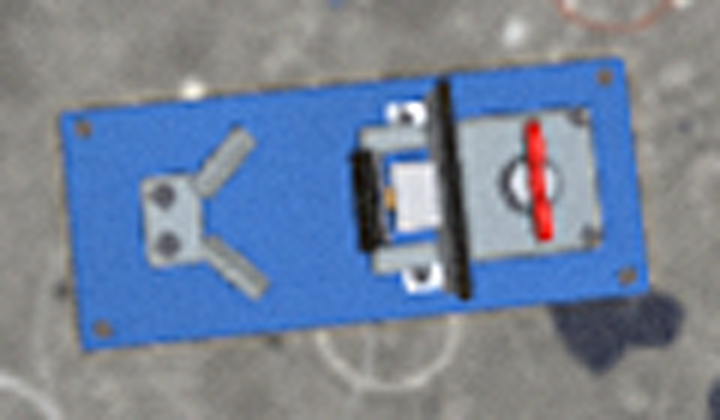

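The crop shows the wings along holder x at crop (538,180), the guard at (450,190), the pad at (367,200) and the V opening to the right at (205,220). The plate is turned about 6.4°. I'll start towards the tin at about (474.5, 218.5).

Call:
arm_command:
  motion:
    - {"offset":[0.0372,-0.0439,0],"spin":0}
    - {"offset":[0.0372,-0.0439,0],"spin":0}
    - {"offset":[0.0372,-0.0439,0],"spin":0}
    - {"offset":[0.0372,-0.0439,0],"spin":0}
    - {"offset":[0.0372,-0.0439,0],"spin":0}
  jaw: 0.0912

```text
time_s: 2.12
ee_pos: [298.3, -267.1, 228.2]
ee_rot: [180.0, -0.0, 20.3]
force: [1.2, 0.6, 0.1]
gripper_width: 91.2
gripper_force: 0.0
```

Call:
arm_command:
  motion:
    - {"offset":[0.0372,-0.0439,0],"spin":0}
    - {"offset":[0.0372,-0.0439,0],"spin":0}
    - {"offset":[0.0372,-0.0439,0],"spin":0}
    - {"offset":[0.0372,-0.0439,0],"spin":0}
    - {"offset":[0.0372,-0.0439,0],"spin":0}

```text
time_s: 2.75
ee_pos: [396.6, 3.5, 228.3]
ee_rot: [179.9, -0.1, 20.3]
force: [0.4, -0.0, 0.8]
gripper_width: 91.3
gripper_force: 0.0
```

Call:
arm_command:
  motion:
    - {"offset":[0.0372,-0.0439,0],"spin":0}
    - {"offset":[0.0372,-0.0439,0],"spin":0}
    - {"offset":[0.0372,-0.0439,0],"spin":0}
    - {"offset":[0.0372,-0.0439,0],"spin":0}
    - {"offset":[0,0,0],"spin":-0.168}

```text
time_s: 3.38
ee_pos: [475.7, 221.6, 227.4]
ee_rot: [-180.0, -0.1, 30.4]
force: [-0.2, 0.1, 0.3]
gripper_width: 91.3
gripper_force: 0.0
```

Call:
arm_command:
  motion:
    - {"offset":[0,0,0],"spin":-0.18}
    - {"offset":[0,0,0],"spin":-0.18}
    - {"offset":[0,0,0],"spin":-0.18}
    - {"offset":[0,0,0],"spin":-0.18}
    - {"offset":[0,0,0],"spin":-0.18}

```text
time_s: 4.0
ee_pos: [474.6, 218.1, 228.0]
ee_rot: [180.0, 0.0, 81.9]
force: [-0.0, 0.4, 0.4]
gripper_width: 91.1
gripper_force: 0.0
```

Call:
arm_command:
  motion:
    - {"offset":[0,0,0],"spin":-0.13}
    - {"offset":[0,0,0],"spin":-0.13}
    - {"offset":[0,0,0],"spin":0}
    - {"offset":[0,0,0],"spin":0}

```text
time_s: 4.5
ee_pos: [474.6, 218.1, 227.9]
ee_rot: [180.0, 0.0, 96.3]
force: [-0.2, 0.5, 0.4]
gripper_width: 91.7
gripper_force: 0.0
```

Call:
arm_command:
  motion:
    - {"offset":[0,0,0.05],"spin":0}
    - {"offset":[0,0,0.05],"spin":0}
    - {"offset":[0,0,0.038],"spin":0}
    - {"offset":[0,0,0.02],"spin":0}
    - {"offset":[0,0,0],"spin":0}

```text
time_s: 5.12
ee_pos: [473.6, 217.6, 68.6]
ee_rot: [-179.8, 0.1, 96.4]
force: [-0.7, -0.9, 0.4]
gripper_width: 90.9
gripper_force: 0.0
```

Call:
arm_command:
  motion:
    - {"offset":[0,0,0],"spin":0}
    - {"offset":[0,0,0],"spin":0}
    - {"offset":[0,0,0],"spin":0}
    - {"offset":[0,0,0],"spin":0}
    - {"offset":[0,0,0],"spin":0}
  jaw: 0.04
  newtons: 12

```text
time_s: 5.75
ee_pos: [474.6, 218.1, 70.3]
ee_rot: [180.0, -0.0, 96.4]
force: [-1.0, 0.9, 2.5]
gripper_width: 52.9
gripper_force: 12.0
```

```bash
python3 - <<'E'
from geo import *
im,d=env.grab_frame('top')
v0,u0=205,235
o=np.array([545,-87.5]); a=np.radians(6.4); ex=np.array([np.cos(a),np.sin(a)]); ey=np.array([-ex[1],ex[0]])
def f(cx,cy,z):
    p=on_z('top',((cx+.5)/6-.5+u0,(cy+.5)/6-.5+v0),z)[:2]-o; return (p@ex).round(1),(p@ey).round(1)
for n,c,z in [('tip up',(256,140),50),('tip lo',(268,290),50),('back',(140,222),42),('padT',(351,152),48),('padB',(362,250),48),('guardT',(444,85),97),('guardB',(465,298),97),('wingT',(532,122),86),('wingB',(545,240),86)]: print(n,f(*c,z))
print(env.state()['gripper_width'],env.state()['gripper_force'])
E
```

```text
tip up (np.float64(31.3), np.float64(42.8))
tip lo (np.float64(-34.3), np.float64(44.1))
back (np.float64(0.8), np.float64(97.0))
padT (np.float64(22.1), np.float64(1.8))
padB (np.float64(-21.1), np.float64(1.4))
guardT (np.float64(44.3), np.float64(-37.0))
guardB (np.float64(-45.1), np.float64(-36.4))
wingT (np.float64(25.7), np.float64(-73.8))
wingB (np.float64(-24.5), np.float64(-73.9))
52.58697368240085 11.98122285073623
```

Measured in the top image, the seat is at holder y ≈ 36–37 and the pad leaves about 7 mm to spare. The place target is about 3.5 mm short of home. The tin is gripped, so I'll lift and carry it.

Call:
arm_command:
  motion:
    - {"offset":[0,0,-0.02],"spin":0}
    - {"offset":[0,0,-0.04],"spin":0}
    - {"offset":[0,0,-0.04],"spin":0}
    - {"offset":[0,0,-0.01],"spin":0}
    - {"offset":[-0.0185,0.0029,0],"spin":0}
  newtons: 15

```text
time_s: 6.42
ee_pos: [479.3, 199.9, 179.4]
ee_rot: [-180.0, 0.0, 96.5]
force: [0.4, 0.3, -2.5]
gripper_width: 52.6
gripper_force: 15.0
```

Call:
arm_command:
  motion:
    - {"offset":[-0.04,0.005,0],"spin":0}
    - {"offset":[-0.04,0.005,0],"spin":0}
    - {"offset":[-0.04,0.005,0],"spin":0}
    - {"offset":[-0.04,0.005,0],"spin":0}
    - {"offset":[-0.04,0.005,0],"spin":0}

```text
time_s: 7.05
ee_pos: [525.4, 1.5, 177.5]
ee_rot: [-179.7, 0.0, 96.4]
force: [-0.1, 0.5, -1.6]
gripper_width: 52.8
gripper_force: 15.0
```

Call:
arm_command:
  motion:
    - {"offset":[-0.04,0.005,0],"spin":0}
    - {"offset":[-0.02,0.003,0],"spin":0}
    - {"offset":[0,0,0],"spin":0}
    - {"offset":[0,0,0],"spin":0}

```text
time_s: 7.55
ee_pos: [540.7, -54.1, 179.1]
ee_rot: [-179.9, -0.1, 96.4]
force: [0.1, 0.8, -2.5]
gripper_width: 53.2
gripper_force: 15.0
```

```bash
python3 - <<'E'
from h import *
i,d=env.grab_frame('scene'); cv2.imwrite('pics/s1.png',cv2.resize(i[110:290,200:400],None,fx=3,fy=3,interpolation=cv2.INTER_CUBIC))
P=cloud('scene',d); s=env.state(); print(s['ee_pos'],s['ee_rot'],s['gripper_width'])
from scipy.optimize import least_squares
c=s['ee_pos'][:2]
for lo,hi in [(88,115),(115,145),(90,145)]:
    m=(np.hypot(P[...,0]-c[0],P[...,1]-c[1])<38)&(P[...,2]>lo)&(P[...,2]<hi); Q=P[m]
    f=least_squares(lambda p:np.hypot(Q[:,0]-p[0],Q[:,1]-p[1])-27,c,loss='soft_l1'); print(len(Q),f.x,np.median(abs(f.fun)),Q[:,2].min() )
E
```

```text
[540.83755807 -53.82706016 179.4178648 ] [-1.79930250e+02 -3.92733824e-02  9.64673151e+01] 53.226240909613445
50 [542.7524948  -52.58065775] 1.0384509676596387 109.27417081961187
227 [543.42001506 -52.95012006] 0.8562283201012129 115.17456555805859
277 [543.30991145 -52.90529121] 0.8335200306362118 109.27417081961187
```

View pics/s1.png

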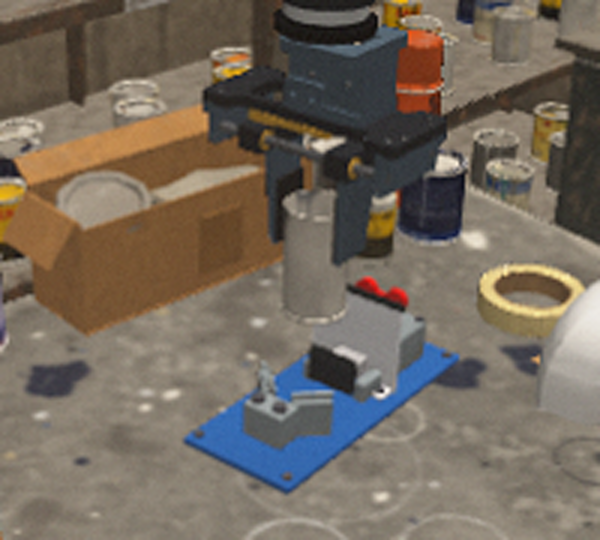

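The tin hangs upright over the holder at crop (315,255). I'll check the pad and stop positions with the same camera's depth.

```bash
python3 - <<'E'
from h import *
P=[];
for k in range(3):
    i,d=env.grab_frame('scene'); P.append(cloud('scene',d))
P=np.median(P,0)
o=np.array([545,-87.5]); a=np.radians(6.4); ex=np.array([np.cos(a),np.sin(a)]); ey=np.array([-ex[1],ex[0]])
X=(P[...,:2]-o)@ex; Y=(P[...,:2]-o)@ey; Z=P[...,2]
m=(abs(X)<16)&(Z>18)&(Z<42)&(Y>-15)&(Y<20); print('pad',m.sum(),np.percentile(Y[m],[10,25,50,75,90]))
m=(abs(X)<8)&(Z>15)&(Z<38)&(Y>80)&(Y<115); print('back',m.sum(),np.percentile(Y[m],[10,25,50,75,90]))
m=(abs(X)<50)&(Z>55)&(Z<90)&(Y>-50)&(Y<-20); print('guard',m.sum(),np.percentile(Y[m],[10,25,50,75,90]),np.percentile(X[m],[1,99]))
m=(abs(Z-8)<4)&(abs(X)<70)&(abs(Y)<150)&(i[...,0]>120)&(i[...,2]<90); print('plate',m.sum(),np.percentile(X[m],[.5,99.5]),np.percentile(Y[m],[.5,99.5]))
for z0,z1 in [(12,36),(36,52)]:
    m=(abs(X)<45)&(Z>z0)&(Z<z1)&(Y>25)&(Y<105); print('stop',m.sum(),np.percentile(X[m],[1,99]),np.percentile(Y[m],[1,99]))
print(env.state()['ee_pos'])
E
```

```text
pad 86 [2.64139608 3.25645525 3.83730586 4.66757053 5.40353333]
back 42 [97.43334326 97.68686485 98.21550501 98.79845807 99.62414592]
guard 236 [-34.00736502 -33.43514141 -32.47651361 -31.76998624 -31.17066491] [-40.49818882  21.66034877]
plate 1142 [-51.62918375  55.17178753] [-123.05766273  133.34958697]
stop 235 [-34.1390014   20.40258203] [ 53.67755802 100.03762586]
stop 246 [-33.39797452  37.51858998] [51.68255306 99.32344836]
[541.17734422 -53.76551358 179.92568772]
```

Call:
arm_command:
  motion:
    - {"offset":[-0.0005,0,0.03],"spin":0}
    - {"offset":[0,0,0.03],"spin":0}
    - {"offset":[0,0,0.02],"spin":0}
    - {"offset":[0,0,0.015],"spin":0}
    - {"offset":[0,0,0],"spin":0}

```text
time_s: 8.38
ee_pos: [541.0, -54.8, 84.2]
ee_rot: [-179.9, -0.0, 96.5]
force: [1.9, -0.6, -1.9]
gripper_width: 53.0
gripper_force: 15.0
```

Call:
arm_command:
  motion:
    - {"offset":[0,0,0.003],"spin":0}
    - {"offset":[0,0,0.001],"spin":0}
    - {"offset":[0,0,0.001],"spin":0}
    - {"offset":[0,0,0],"spin":0}

```text
time_s: 8.88
ee_pos: [541.5, -55.2, 80.1]
ee_rot: [180.0, 0.0, 96.4]
force: [-0.1, -0.4, -2.2]
gripper_width: 52.7
gripper_force: 15.0
```

Call:
arm_command:
  motion:
    - {"offset":[0.0005,0,0.001],"spin":0}
    - {"offset":[0,0,0.0008],"spin":0}
    - {"offset":[0,0,0],"spin":0}

```text
time_s: 9.25
ee_pos: [541.4, -54.7, 78.3]
ee_rot: [180.0, 0.0, 96.4]
force: [-1.2, 0.3, 0.4]
gripper_width: 52.8
gripper_force: 15.0
```

Contact with the plate (vertical force changed by +2.5 N). I'll release and lift.

Call:
arm_command:
  motion:
    - {"offset":[0,0,0],"spin":0}
    - {"offset":[0,0,0],"spin":0}
    - {"offset":[0,0,0],"spin":0}
    - {"offset":[0,0,0],"spin":0}
    - {"offset":[0,0,0],"spin":0}
  jaw: 0.08

```text
time_s: 9.88
ee_pos: [541.4, -54.7, 78.2]
ee_rot: [180.0, 0.0, 96.4]
force: [0.2, -0.1, 0.0]
gripper_width: 80.4
gripper_force: 0.0
```

Call:
arm_command:
  motion:
    - {"offset":[0,0,-0.02],"spin":0}
    - {"offset":[0,0,-0.05],"spin":0}
    - {"offset":[0,0,-0.05],"spin":0}
    - {"offset":[-0.05,0,-0.02],"spin":0}
    - {"offset":[-0.05,0,0],"spin":0}

```text
time_s: 10.5
ee_pos: [553.9, -155.1, 220.9]
ee_rot: [179.7, 0.1, 96.5]
force: [0.9, 0.5, -0.6]
gripper_width: 80.0
gripper_force: 0.0
```

```bash
python3 - <<'E'
from h import *
from scipy.optimize import least_squares
i,d=env.grab_frame('scene'); cv2.imwrite('pics/s2.png',cv2.resize(i[150:290,220:400],None,fx=4,fy=4,interpolation=cv2.INTER_CUBIC))
P=cloud('scene',d); c=np.array([541,-54.])
o=np.array([545,-87.5]); a=np.radians(6.4); ex=np.array([np.cos(a),np.sin(a)]); ey=np.array([-ex[1],ex[0]])
for lo,hi in [(52,75),(75,98),(52,98)]:
    m=(np.hypot(P[...,0]-c[0],P[...,1]-c[1])<36)&(P[...,2]>lo)&(P[...,2]<hi); Q=P[m]
    f=least_squares(lambda p:np.hypot(Q[:,0]-p[0],Q[:,1]-p[1])-27,c,loss='soft_l1'); print(len(Q),f.x,np.median(abs(f.fun)),'holder',(f.x-o)@ex,(f.x-o)@ey)
print(env.state())
E
```

```text
167 [543.99583079 -53.47166922] 0.7603051235386182 holder 2.7951905480281916 33.928197143357984
296 [543.20629521 -52.76773043] 1.5440381167472719 holder 2.0890427296879612 34.715757615846954
463 [543.57873853 -53.06952589] 1.2466883429716802 holder 2.425524129644877 34.374327105999626
{'time_s': 10.55, 'qpos': array([-17.20450805,  18.63526145,  90.42289004,  -0.31797818,
        70.61246865, -23.40528257]), 'qvel': array([ 2.80126817, -0.04487007,  3.5832123 ,  2.71939431,  0.47009428,
        7.03412849]), 'effort': array([  6.76127538, -46.24393344, -21.28899336,   1.44815706,
         0.92436841,  -0.20474239]), 'ee_pos': array([ 553.96210976, -161.25180165,  219.44005294]), 'ee_rot': array([179.81736024,   0.40655097,  96.30481933]), 'force': array([ 0.70194413, -4.86502904, -0.29811392]), 'torque': array([-0.28364723, -0.25131621, -0.00654446]), 'gripper_force': 0.0, 'gripper_width': 80.26592492771167}
```

View pics/s2.png

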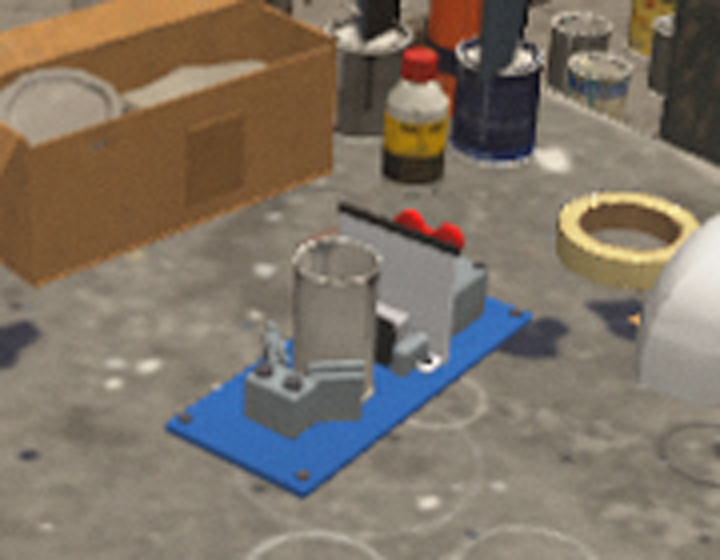

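The tin stands upright between the pad and the V at crop (338,320), and the robot has let go. Next I'll prepare for the knob by narrowing the jaws and turning 90°.

Call:
arm_command:
  motion:
    - {"offset":[0,0,0],"spin":-0.1745}
    - {"offset":[0,0,0],"spin":-0.1745}
    - {"offset":[0,0,0],"spin":-0.1745}
    - {"offset":[0,0,0],"spin":-0.1745}
    - {"offset":[0,0,0],"spin":-0.1745}
  jaw: 0.028

```text
time_s: 11.18
ee_pos: [552.4, -153.8, 217.9]
ee_rot: [-180.0, -0.0, 146.7]
force: [-0.3, 0.1, -0.2]
gripper_width: 32.6
gripper_force: 0.0
```

Call:
arm_command:
  motion:
    - {"offset":[0,0,0],"spin":-0.1745}
    - {"offset":[0,0,0],"spin":-0.1745}
    - {"offset":[0,0,0],"spin":-0.1745}
    - {"offset":[0,0,0],"spin":-0.1745}
    - {"offset":[0,0,0],"spin":0}

```text
time_s: 11.8
ee_pos: [552.4, -153.9, 217.9]
ee_rot: [180.0, -0.0, -173.7]
force: [-0.9, -0.3, -0.2]
gripper_width: 28.0
gripper_force: 0.0
```

Call:
arm_command:
  motion:
    - {"offset":[0,0,0],"spin":0}
    - {"offset":[0,0,0],"spin":0}

```text
time_s: 12.05
ee_pos: [552.6, -154.0, 218.1]
ee_rot: [180.0, -0.0, -173.7]
force: [0.0, -0.0, -0.0]
gripper_width: 27.9
gripper_force: 0.0
```

Call:
arm_command:
  motion:
    - {"offset":[0,-0.0062,0.03],"spin":0}
    - {"offset":[0,0,0.04],"spin":0}
    - {"offset":[0,0,0.02],"spin":0}
    - {"offset":[0,0,0],"spin":0}
    - {"offset":[0,0,0],"spin":0}

```text
time_s: 12.68
ee_pos: [554.0, -160.5, 129.2]
ee_rot: [-180.0, 0.1, -173.6]
force: [-0.1, -0.2, -0.4]
gripper_width: 27.7
gripper_force: 0.0
```

```bash
python3 - <<'E'
from h import *
i,d=env.grab_frame('scene'); cv2.imwrite('pics/s3.png',cv2.resize(i[150:270,260:400],None,fx=5,fy=5,interpolation=cv2.INTER_CUBIC))
s=env.state(); print(s['ee_pos'],s['ee_rot'],s['torque'])
for n in range(2): print(env.pinpoint('scene','knob_grip')[:1])
E
```

```text
[ 554.16886875 -160.50265084  129.4719787 ] [-1.79935746e+02  1.34200893e-01 -1.73616906e+02] [ 0.108975   -0.12165015  0.03630649]
[{'location': [324.9, 207.9], 'score': 0.56}]
[{'location': [324.9, 207.9], 'score': 0.56}]
```

View pics/s3.png

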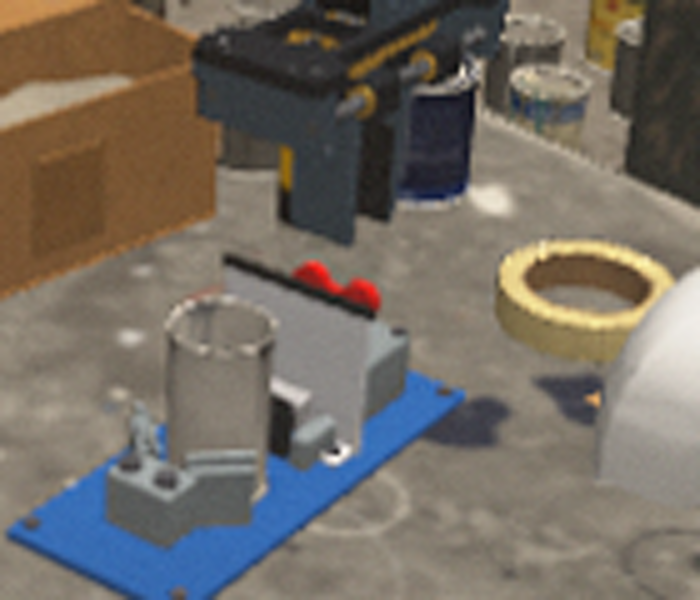

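The jaws are above the knob, with the wings at crop (338,288) lined up below. I'll descend in stages.

Call:
arm_command:
  motion:
    - {"offset":[0,0,0.012],"spin":0}
    - {"offset":[0,0,0.008],"spin":0}
    - {"offset":[0,0,0.006],"spin":0}
    - {"offset":[0,0,0],"spin":0}

```text
time_s: 13.32
ee_pos: [552.9, -160.1, 101.4]
ee_rot: [180.0, -0.1, -173.6]
force: [-0.6, 0.2, -0.8]
gripper_width: 28.1
gripper_force: 0.0
```

Call:
arm_command:
  motion:
    - {"offset":[0,0,0.01],"spin":0}
    - {"offset":[0,0,0.01],"spin":0}
    - {"offset":[0,0,0.008],"spin":0}
    - {"offset":[0,0,0.005],"spin":0}
    - {"offset":[0,0,0],"spin":0}

```text
time_s: 13.95
ee_pos: [553.2, -160.2, 68.7]
ee_rot: [180.0, -0.0, -173.6]
force: [0.9, 0.3, 0.4]
gripper_width: 27.7
gripper_force: 0.0
```

Call:
arm_command:
  motion:
    - {"offset":[0,0,0],"spin":0}
    - {"offset":[0,0,0],"spin":0}
    - {"offset":[0,0,0],"spin":0}
    - {"offset":[0,0,0],"spin":0}
  jaw: 0
  newtons: 15

```text
time_s: 14.45
ee_pos: [553.5, -160.6, 69.4]
ee_rot: [-180.0, 0.0, -173.6]
force: [0.9, -1.9, -0.6]
gripper_width: 19.2
gripper_force: 15.0
```

```bash
python3 - <<'E'
from h import *
s=env.state(); print({k:np.round(s[k],3) for k in ['ee_pos','ee_rot','force','torque','gripper_width','gripper_force','time_s']})
E
```

```text
{'ee_pos': array([ 553.483, -160.574,   69.372]), 'ee_rot': array([-1.79956e+02,  3.20000e-02, -1.73593e+02]), 'force': array([ 0.896, -1.891, -0.613]), 'torque': array([-0.273, -0.174,  0.037]), 'gripper_width': np.float64(19.209), 'gripper_force': np.float64(15.0), 'time_s': np.float64(14.45)}
```

A width of 19.2 mm means the fingertips are pinching the hub, not the wings. I'll open, rise 11 mm and close again on the wings.

Call:
arm_command:
  motion:
    - {"offset":[0,0,0],"spin":0}
    - {"offset":[0,0,0],"spin":0}
    - {"offset":[0,0,-0.006],"spin":0}
    - {"offset":[0,0,-0.005],"spin":0}
    - {"offset":[0,0,0],"spin":0}
  jaw: 0.028

```text
time_s: 15.08
ee_pos: [553.7, -160.3, 80.9]
ee_rot: [-180.0, 0.1, -173.6]
force: [0.4, 0.3, -0.1]
gripper_width: 27.5
gripper_force: 0.0
```

Call:
arm_command:
  motion:
    - {"offset":[0,0,0],"spin":0}
    - {"offset":[0,0,0],"spin":0}
    - {"offset":[0,0,0],"spin":0}
    - {"offset":[0,0,0],"spin":0}
    - {"offset":[0,0,0],"spin":0}
  jaw: 0
  newtons: 15

```text
time_s: 15.7
ee_pos: [553.2, -160.6, 80.0]
ee_rot: [-180.0, -0.0, -173.6]
force: [-0.2, -2.3, -0.9]
gripper_width: 6.8
gripper_force: 15.0
```

```bash
python3 - <<'E'
from h import *
s=env.state(); print({k:np.round(s[k],3) for k in ['ee_pos','ee_rot','force','torque','gripper_width','gripper_force','time_s']})
E
```

```text
{'ee_pos': array([ 553.197, -160.605,   79.998]), 'ee_rot': array([-1.79958e+02, -1.80000e-02, -1.73573e+02]), 'force': array([-0.229, -2.262, -0.889]), 'torque': array([-0.336, -0.087,  0.201]), 'gripper_width': np.float64(6.778), 'gripper_force': np.float64(14.998), 'time_s': np.float64(15.7)}
```

Call:
arm_command:
  motion:
    - {"offset":[0,-0.0004,0],"spin":0}
    - {"offset":[0,0,0],"spin":0.05}
    - {"offset":[0,0,0],"spin":0.05}
    - {"offset":[0,0,0],"spin":0.05}
    - {"offset":[0,0,0],"spin":0.05}
  newtons: 50

```text
time_s: 16.32
ee_pos: [553.2, -160.3, 80.0]
ee_rot: [180.0, -0.0, 174.9]
force: [0.2, -1.2, -0.5]
gripper_width: 6.8
gripper_force: 50.0
```

```bash
cat > st.py <<'E'
from h import *
s=env.state(); print({k:np.round(s[k],3).tolist() for k in ['ee_pos','ee_rot','force','torque','gripper_width','gripper_force','time_s']})
E
python3 st.py
```

```text
{'ee_pos': [553.209, -160.255, 80.022], 'ee_rot': [179.968, -0.022, 174.861], 'force': [0.217, -1.159, -0.521], 'torque': [0.007, -0.083, 0.289], 'gripper_width': 6.818, 'gripper_force': 49.998, 'time_s': 16.325}
```

Call:
arm_command:
  motion:
    - {"offset":[0,0,0],"spin":0.04}
    - {"offset":[0,0,0],"spin":0.03}
    - {"offset":[0,0,0],"spin":0.03}

```text
time_s: 16.7
ee_pos: [553.2, -160.1, 80.0]
ee_rot: [180.0, -0.0, 169.1]
force: [-0.1, 1.3, -1.3]
gripper_width: 6.5
gripper_force: 50.0
```

```bash
python3 st.py
```

```text
{'ee_pos': [553.227, -160.096, 80.014], 'ee_rot': [179.954, -0.028, 169.121], 'force': [-0.078, 1.295, -1.275], 'torque': [0.356, -0.188, 0.268], 'gripper_width': 6.465, 'gripper_force': 49.998, 'time_s': 16.7}
```

Call:
arm_command:
  motion:
    - {"offset":[0,0,0],"spin":0.03}
    - {"offset":[0,0,0],"spin":0.03}
    - {"offset":[0,0,0],"spin":0.03}

```text
time_s: 17.08
ee_pos: [553.3, -160.0, 80.0]
ee_rot: [179.9, -0.0, 163.9]
force: [0.6, 4.3, -1.5]
gripper_width: 6.7
gripper_force: 50.0
```

```bash
python3 st.py
```

```text
{'ee_pos': [553.259, -159.955, 79.994], 'ee_rot': [179.939, -0.034, 163.922], 'force': [0.604, 4.266, -1.541], 'torque': [0.882, -0.295, 0.296], 'gripper_width': 6.712, 'gripper_force': 49.998, 'time_s': 17.075}
```

Call:
arm_command:
  motion:
    - {"offset":[0,0,0],"spin":0.03}
    - {"offset":[0,0,0],"spin":0.03}
    - {"offset":[0,0,0],"spin":0.03}

```text
time_s: 17.45
ee_pos: [553.3, -159.8, 80.0]
ee_rot: [179.9, -0.0, 158.8]
force: [0.6, 6.0, -1.7]
gripper_width: 6.3
gripper_force: 50.0
```

```bash
python3 st.py
```

```text
{'ee_pos': [553.339, -159.827, 80.022], 'ee_rot': [179.927, -0.033, 158.764], 'force': [0.615, 5.965, -1.675], 'torque': [1.081, -0.323, 0.276], 'gripper_width': 6.322, 'gripper_force': 49.999, 'time_s': 17.45}
```

Call:
arm_command:
  motion:
    - {"offset":[0.0001,0.0004,0],"spin":0.03}
    - {"offset":[0,0,0],"spin":0.03}
    - {"offset":[0,0,0],"spin":0.02}

```text
time_s: 17.82
ee_pos: [553.4, -159.7, 80.0]
ee_rot: [180.0, -0.0, 154.2]
force: [0.7, 6.2, -2.4]
gripper_width: 7.0
gripper_force: 50.0
```

```bash
python3 st.py
```

```text
{'ee_pos': [553.414, -159.676, 80.026], 'ee_rot': [179.95, -0.025, 154.2], 'force': [0.651, 6.158, -2.445], 'torque': [1.143, -0.378, 0.346], 'gripper_width': 6.98, 'gripper_force': 49.999, 'time_s': 17.825}
```

Call:
arm_command:
  motion:
    - {"offset":[0,0,0],"spin":0.03}
    - {"offset":[0,0,0],"spin":0.03}

```text
time_s: 18.08
ee_pos: [553.4, -159.6, 80.0]
ee_rot: [179.9, -0.0, 150.8]
force: [1.9, 6.2, -2.3]
gripper_width: 6.7
gripper_force: 50.0
```

```bash
python3 st.py
```

```text
{'ee_pos': [553.439, -159.577, 80.009], 'ee_rot': [179.943, -0.029, 150.756], 'force': [1.855, 6.173, -2.342], 'torque': [1.23, -0.492, 0.413], 'gripper_width': 6.698, 'gripper_force': 49.999, 'time_s': 18.075}
```

Torque rose from 0.282 to 0.413 N m, so the jaw presses with about 13 N. One small nudge more.

Call:
arm_command:
  motion:
    - {"offset":[0,0,0],"spin":0.015}
    - {"offset":[0,0,0],"spin":0}
    - {"offset":[0,0,0],"spin":0}

```text
time_s: 18.45
ee_pos: [553.5, -159.5, 80.0]
ee_rot: [179.9, -0.0, 149.9]
force: [1.4, 6.0, -2.0]
gripper_width: 6.8
gripper_force: 50.0
```

```bash
python3 st.py; python3 - <<'E'
from h import *
from scipy.optimize import least_squares
i,d=env.grab_frame('scene'); P=cloud('scene',d); c=np.array([541,-52.])
o=np.array([545,-87.5]); a=np.radians(6.4); ex=np.array([np.cos(a),np.sin(a)]); ey=np.array([-ex[1],ex[0]])
for lo,hi in [(52,75),(75,98),(52,98)]:
    m=(np.hypot(P[...,0]-c[0],P[...,1]-c[1])<36)&(P[...,2]>lo)&(P[...,2]<hi); Q=P[m]
    f=least_squares(lambda p:np.hypot(Q[:,0]-p[0],Q[:,1]-p[1])-27,c,loss='soft_l1'); print(len(Q),f.x,'holder',(f.x-o)@ex,(f.x-o)@ey)
E
```

```text
{'ee_pos': [553.461, -159.536, 80.032], 'ee_rot': [179.939, -0.029, 149.931], 'force': [1.358, 6.005, -2.01], 'torque': [1.185, -0.347, 0.292], 'gripper_width': 6.784, 'gripper_force': 49.999, 'time_s': 18.45}
161 [543.66977474 -52.39394331] holder 2.5912994651948065 35.03555169443166
297 [543.05775049 -51.23439451] holder 2.1123430706950925 36.25609578799181
458 [543.36286533 -51.67005876] holder 2.3669933767465476 35.78913580319651
```

Call:
arm_command:
  motion:
    - {"offset":[0,0,0],"spin":0}
    - {"offset":[0,0,0],"spin":0}
    - {"offset":[0,0,0],"spin":0}
    - {"offset":[0,0,0],"spin":0}
  jaw: 0.02

```text
time_s: 19.0
ee_pos: [553.4, -160.6, 80.3]
ee_rot: [-180.0, 0.0, 150.0]
force: [-0.2, 0.2, -1.0]
gripper_width: 19.9
gripper_force: 0.0
```

Call:
arm_command:
  motion:
    - {"offset":[0,0,-0.01],"spin":0}
    - {"offset":[0,0,-0.03],"spin":0}
    - {"offset":[0,0,-0.05],"spin":0}
    - {"offset":[0,0,-0.05],"spin":0}
    - {"offset":[0,0,0],"spin":0}

```text
time_s: 19.62
ee_pos: [555.7, -161.0, 225.6]
ee_rot: [179.9, 0.6, 150.0]
force: [0.9, 0.1, -0.5]
gripper_width: 19.7
gripper_force: 0.0
```

Call:
arm_command:
  motion:
    - {"offset":[0.05,0,0],"spin":0}
    - {"offset":[0.05,0,0],"spin":0}
    - {"offset":[0.05,0,0],"spin":0}
    - {"offset":[0.0,0,0],"spin":0}
    - {"offset":[0,0,0],"spin":0}

```text
time_s: 20.25
ee_pos: [423.9, -85.4, 220.2]
ee_rot: [180.0, 0.1, 150.0]
force: [0.3, -1.0, -0.6]
gripper_width: 20.1
gripper_force: 0.0
```

```bash
python3 - <<'E'
from geo import *
from scipy.optimize import least_squares
im,d,P1=holder_tin()
print(tin_fit(P1,(541,-51),(88,112)))
i,d=env.grab_frame('scene'); P=cloud('scene',d); c=np.array([541,-52.])
o=np.array([545,-87.5]); a=np.radians(6.4); ex=np.array([np.cos(a),np.sin(a)]); ey=np.array([-ex[1],ex[0]])
m=(np.hypot(P[...,0]-c[0],P[...,1]-c[1])<36)&(P[...,2]>52)&(P[...,2]<98); Q=P[m]
f=least_squares(lambda p:np.hypot(Q[:,0]-p[0],Q[:,1]-p[1])-27,c,loss='soft_l1'); print(len(Q),f.x,'holder',(f.x-o)@ex,(f.x-o)@ey)
A=cv2.resize(im[205:275,235:355],None,fx=5,fy=5,interpolation=cv2.INTER_CUBIC); B=cv2.resize(i[180:280,255:355],(600,600)[:1]*2,interpolation=cv2.INTER_CUBIC)[:,:]
B=cv2.resize(B,(245*1,245)); cv2.imwrite('pics/f.png',cv2.vconcat([A,cv2.copyMakeBorder(B,0,0,0,A.shape[1]-245,cv2.BORDER_CONSTANT)]))
E
```

```text
plate ((545.2437744140625, -87.33555603027344), (107.45319366455078, 258.1603088378906), 6.24379825592041) z med 6.158153370444779
red 43 ((553.1773071289062, -159.967041015625), (5.678947925567627, 48.15098571777344), 60.435890197753906) mean [ 553.14606 -159.95377] z [75.48145733 82.32568979 84.50664552]
(63, ((540.7214965820312, -53.617305755615234), 26.910503387451172), np.float64(100.2981702816137))
451 [543.25617008 -51.97518088] holder 2.226951424501769 35.49780843888667
```

View pics/f.png

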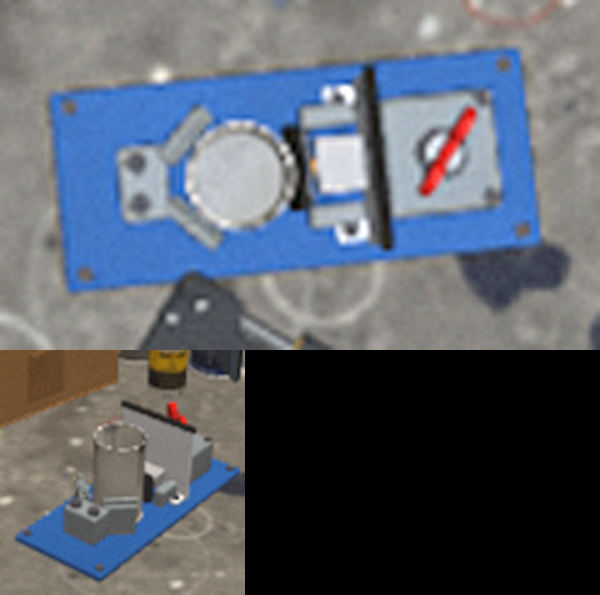

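The tin sits upright in the V at (240,172), with the pad against it. The wings have turned about 37° (0.64 rad), the torque implied about 15 N, and the arm is clear.

```bash
python3 -c "
from workcell import env
print(env.job_done())"
```

```text
the job is handed in; nothing more can be done
None
```

The white tin stands in the holder, pressed into the V stop by the jaw at about 15 N (estimated from knob torque), and the job was handed in at about 20 s with the arm clear; no verdict came back.

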